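# Balance the top-heavy cake sample stand and dock it

## Task

The tall cake sample stand has flopped over on its knuckle: take it by the yellow grip block, lift its foot clear of the table close to where it stands, bring the mast upright off both stops and balance it there for at least five seconds, well away from the dock, for the label check. Then carry it, still balanced and never falling back on a stop, to the blue display dock, bring the mast between the two steel prongs in line with the dock, set the foot down gently and flat on the black pad with the mast over the seat point, and let go so that the prongs keep the mast up; finish when it has come to rest. Leave the cake boxes and the ribbon roll on the table where they are.

Things in the scene. Friction and masses are not known exactly. Their poses are not given: they have to be found in the camera images.
- stand: The sample stand's foot, loose, 0.45 kg: a steel plate 240 (x) x 160 (y) x 12 mm; its own x runs from the yellow grip block to the mast. Origin at the underside of the plate, straight below the mast's pivot; the plate spans own x -190 to +50 mm, y +-80 mm.
- grip (a point): Grip point in the stand's yellow grip block: block 40 mm (own x) x 50 mm (own y), from z = 12 to 62 mm above the foot's underside, centred at the foot's own x = -140 mm, y = 0; this point is at z = 45 mm. Take it from above with the fingers closing along own x.
- pivot (a point): The knuckle's pivot, in the stand's frame at x = 0, y = 0, z = 45 mm; its axis runs along the foot's own x. Two grey cheeks stand beside it (y = +-24 to 36 mm, 44 mm along x, up to z = 62 mm). Tilting the foot about its own x drives the mast: the mast slowly falls towards the side it leans to, seen against gravity.
- mast (a joint): Mast angle relative to the foot (rad): 0 = square to it, positive = top leans to the foot's own -y side; stops at +-0.28; starts on the + stop. Mast with cake box: 0.26 kg (+-20 %), centre of mass 216 mm above the pivot, inertia about it 0.0130 kg m2; damping 0.25 N m s/rad, centring spring 0.2 N m/rad about 0 (too weak to hold it up), no dry friction. Falls with a time constant of 0.6 to 1.1 s.
- mast_top (a point): Point on the mast's axis 205 mm above the pivot, under the cake box; its z axis is the mast's axis. Aluminium tube 14 mm in diameter from the pivot to here; on it a black tray 90 (x) x 126 (y) mm, 5 mm thick, and the clear cake box with a purple band, to 265 mm above the pivot.
- mast_ring (a point): Point on the mast's axis 140 mm above the pivot, the part that goes between the prongs.
- dock: Display dock, fixed. Own +x points to its blue back frame (34 x 130 mm, 202 mm tall: two posts and a cross bar, centred at own x = 115 mm). Origin on the table under the seat point. Black pad 6 mm thick from own x = -200 to 100 mm, y +-110 mm. The mast enters along own +x, the stand pointing the same way as the dock.
- prongs (a point): Midway between the dock's two steel prongs (bars 10 mm thick, 190 mm above the table) at own x = -20 mm, where their flare ends. From the back frame to here their axes are at y = +-29 mm (48 mm clear between them); from here they flare to y = +-50 mm at own x = -45 mm.
- dock_seat (a point): Seat point on the pad's top (z = 6 mm), at the dock's own x = 0, y = 0: the stand's origin belongs here.
- cake0: Bystander: two stacked clear cake boxes, 99 x 124 x 122 mm, origin under the middle.
- cake2: Bystander: a single clear cake box, 99 x 124 x 60 mm.
- ribbon: Bystander: roll of purple ribbon, 90 mm in diameter, 28 mm high.

How it is judged:
On the way, in this order (a step that is already met when the one before it is completed fails the run):
1. foot clear of the table by more than 20 mm, mast balanced within 0.12 rad of upright and within 0.15 rad of the knuckle's middle for 5 s, more than 0.18 m from the dock's seat point (height (world z) of stand above 0.02 m and angle between mast_top's own z axis and vertical below 0.12 rad and value of joint mast between -0.15 and 0.15 rad and horizontal distance between stand and dock_seat above 0.18 m), for 5 s.
2. mast between the prongs, foot still held off the pad (height (world z) of stand above 0.012 m and y of mast_ring in the frame of dock between -0.03 and 0.03 m and x of mast_ring in the frame of dock above -0.03 m), for 0.1 s.
At the end, for the whole second after the job is handed in: The foot stands flat on the dock's pad (tilt under 0.06 rad), its origin within 30 mm of the seat point and its x axis within 0.2 rad of the dock's, the mast up between the prongs (within 0.22 rad of vertical), released and at rest (horizontal distance between stand and dock_seat below 0.03 m and height (world z) of stand below 0.012 m and angle between stand's own z axis and vertical below 0.06 rad and contact force between stand and dock above 2 N and angle between the x axis of stand and the x axis of dock, either way round below 0.2 rad and y of mast_ring in the frame of dock between -0.032 and 0.032 m and angle between mast_top's own z axis and vertical below 0.22 rad and linear speed of stand below 0.05 m/s and velocity of joint mast between -0.3 and 0.3 rad/s); the robot touches nothing.
It fails at once if the mast on a stop (beyond 0.25 rad) once the foot is more than 0.15 m from where it started (distance of stand from where it was at the start of the episode above 0.15 m and (value of joint mast above 0.25 rad or value of joint mast below -0.25 rad)).
It fails at once if the foot tipped beyond 0.6 rad (angle between stand's own z axis and vertical above 0.6 rad).
It fails at once if the stand thrown or dropped (over 0.6 m/s) (linear speed of stand above 0.6 m/s).
It fails at once if the stand slammed into the dock (over 60 N) (contact force between stand and dock above 60 N).
It fails at once if a bystander moved by more than 30 mm (distance of any of cake0, cake2, ribbon from where it was at the start of the episode above 0.03 m).
It also fails if it takes over 69 s, if anything falls off the work surface, if the arm or the gripper's body presses on something with over 40 N, if the wrist force passes 120 N, or if a joint passes its speed limit or range.

## Robot

A 6-joint arm with a two-finger parallel gripper is mounted at the origin on the work surface. World frame = base frame: x ahead of the robot, y to its left, z up, the work surface at z = 0. Lengths are in m, angles in rad, forces in N, time in s.
With the tool pointing down it reaches from about 0.35 to 0.775 m from the base axis. Payload 7.3 kg.
Tool frame: the origin (TCP) lies on the front face of the gripper's body, between the roots of the fingers; the fingertips stand ahead of it and the grasp point (between the pads) lies 47 mm ahead of it (finger_overhang is the z of the fingertips in the tool frame, in m); z points along the fingers, y is the line along which they close (so a half turn about z gives the same grasp; the last joint's range is limited). The gripper opens to 92 mm and grips with 3 to 60 N. Pads are 19 mm wide; open, the fingers measure 130 mm over their backs; the gripper's body (75 mm by 190 mm) begins 47 mm behind the grasp point.
Start: joints at [-1.383, 0.342, 1.524, -0, 1.275, -0.146], TCP at [0.172, -0.496, 0.292] pointing down, gripper open.
Joint ranges: [-2.53, 2.53], [-0.77, 2.02], [0.04, 2.7], [-1, 4.14], [0.28, 2.66], [-3.11, 3.11]. Speed limits (rad/s): [2.57, 2.57, 3.14, 3.14, 3.14, 3.14].

## Interface

Orientations are given as [roll, pitch, yaw] about the fixed x, y, z axes, in that order (R = Rz(yaw) Ry(pitch) Rx(roll)).
In Python, from cell import * gives the robot as it stands. The module is installed in compiled form; this text tells all that it offers.
- The arm moves only by the tool arm_command, never from a script. Its argument "series" is a list of rows, each an object of numbers: "x", "y", "z": the shift along the tool's x, y, z in mm; "rx", "ry", "rz": the turn, a rotation vector about the tool's x, y, z in degrees. A call has 1 to 20 rows; each row is the pose to reach, as a shift and turn from the pose commanded when the call began, along the tool's axes at that moment; what a row does not reach only later rows make up. A row lasts 1/10 s, in which the tool goes at most 50 mm and 8.59 degrees, less where a joint would pass 70% of its speed; a pose out of reach is approached as far as the arm can. A call with a gripper value outside its range is refused whole. "hand" is the finger opening in mm, from 0 to 91.8, set as the call begins (left out, the last holds). The fingers move at their own pace and stop on an object; "squeeze" is the grip in N (left out, the last holds). Time passes only in rows, so rows that repeat a pose let the fingers close. It gives the time, the measured TCP pose, the force, the opening and the grip force at its end, in the units of the state.
- observe(): the state, without advancing time (a new reading comes with each control period).
- read_camera(name): name is "scene" or "top" or "wrist"; returns a dict with "pixels" (480x640x3 uint8, blue, green, red), "K" (3x3 intrinsics, pixels), "rvec" (rotation vector, rad) and "tvec" (3), from world to camera coordinates, as OpenCV has them. Camera axes: x right, y down, z forward; pixel columns grow to the right and rows downward; lengths in m; the calibration is good to about 2 mm. The wrist camera is an equidistant fisheye: a pixel r from the principal point sees the ray r / f radians off the axis. A picture is of the moment at which its call begins. There is no depth.
- hand_in(): hands the job in; it is judged then, once.
Trained networks look in a picture, given as the dict that the camera call returned (one of the last four; its "shot" number tells which), for a name from the list of things; names that differ only in an ending like _2 or _b are one class to them, and where a whole thing is asked for, a point or a joint stands for the part that bears it (a point fixed in the world has none). Each returns a list of dicts, best first, with "confidence" (0 to 1); they miss things now and then, are a little off and sometimes report something else, mostly with a low value. They report only what shows in the picture. A call takes as long as a camera call.
- boxes_of(picture, query): "point" ([x, y, z] in m, in world coordinates, good to about 4 mm: the middle of the surface that is visible of it).
- trace(picture, query): "pixels" (480x640 bool, what is visible of it).
- mark_of(picture, query): "point" ([x, y, z] in m, in world coordinates, good to about 4 mm: a listed point, or the origin of a listed thing).
The state is a dict: "time": time; "qpos": joint angles; "qvel": joint speeds; "joint_efforts": joint torques, N m; "tool_pos": TCP position; "tool_rot": TCP orientation; "contact_force": force on the tool from outside, world axes, zero at the start; "torque": the same for the moment, N m; "opening": finger opening in m; "grip_force": force on a finger pad.
Only numpy, scipy, OpenCV 4.12 (cv2) and the standard library are available. Lean on these libraries where they do the work, as an engineer would, in place of code of your own. Each camera call takes 0.05 s, during which the arm holds its last target. There are 200 camera calls.

## Working session

There is one attempt and no reset: what is moved stays moved. The work goes in short steps, Python scripts to look and compute and a tool call to move; the robot and the scene stay as the last step left them, time stands still between calls to the robot, and variables do not carry over. Pictures are saved under pics/ and viewed, at most 10 in all, crops included, and the job is handed in when it is done.

Besides the shell and the picture viewer there is one more tool, called after "Request:" by a JSON object that holds its "op" and its "data". arm_command: Moves the arm, as the interface text tells. Its arguments: {"type":"object","properties":{"series":{"type":"array"},"hand":{"type":"number"},"squeeze":{"type":"number"}},"required":["series"]}

```bash
mkdir -p pics; cat > h.py <<'E'
from cell import *
import numpy as np, cv2
from scipy.spatial.transform import Rotation as R
def pt(p,n):
    r=mark_of(p,n); return [(np.round(d["point"],4).tolist(),round(d["confidence"],2)) for d in r[:2]]
E
python3 - <<'E'
from h import *
s=observe(); print({k:np.round(v,3).tolist() for k,v in s.items()})
for c in ["top","scene"]:
    p=read_camera(c); cv2.imwrite(f"pics/{c}0.png",p["pixels"])
    for n in ["stand","grip","pivot","mast_top","mast_ring","dock","dock_seat","prongs","cake0","cake2","ribbon"]:
        print(c,n,pt(p,n))
print(observe()["time"])
E
```

```text
{'time': 0.0, 'qpos': [-1.383, 0.343, 1.525, -0.0, 1.275, -0.146], 'qvel': [-0.0, -0.001, 0.0, 0.001, 0.0, 0.0], 'joint_efforts': [0.001, -43.125, -24.422, 0.072, 0.056, -0.0], 'tool_pos': [0.172, -0.496, 0.292], 'tool_rot': [-3.14, -0.0, 0.334], 'contact_force': [0.447, -0.424, -0.749], 'torque': [0.022, -0.053, 0.01], 'grip_force': 0.0, 'opening': 0.092}
top stand [([0.6013, -0.2019, -0.0014], 0.62)]
top grip [([0.4699, -0.162, 0.0468], 0.74)]
top pivot [([0.6057, -0.1971, 0.0479], 0.83)]
top mast_top [([0.5933, -0.253, 0.239], 0.74)]
top mast_ring [([0.5983, -0.2354, 0.1768], 0.64), ([0.4005, -0.5419, 0.0011], 0.53)]
top dock [([0.6065, 0.17, -0.0038], 0.68)]
top dock_seat [([0.6086, 0.1659, 0.0084], 0.97), ([0.5858, 0.1662, 0.1911], 0.2)]
top prongs [([0.5876, 0.1644, 0.1932], 0.84)]
top cake0 [([0.4017, -0.5445, 0.0048], 0.85), ([0.5583, -0.5306, -0.0003], 0.8)]
top cake2 [([0.4017, -0.5445, 0.0048], 0.85), ([0.5583, -0.5306, -0.0003], 0.8)]
top ribbon [([0.7957, 0.0094, 0.0001], 0.64)]
scene stand [([0.5998, -0.2019, 0.0002], 0.85)]
scene grip [([0.4705, -0.1626, 0.045], 0.91), ([0.6092, 0.1702, -0.0028], 0.68)]
scene pivot [([0.6061, -0.1953, 0.0434], 0.83)]
scene mast_top [([0.5874, -0.2532, 0.2462], 0.9)]
scene mast_ring [([0.5975, -0.2377, 0.1808], 0.61)]
scene dock [([0.6104, 0.1684, -0.0014], 0.88)]
scene dock_seat [([0.6082, 0.1696, 0.0091], 0.88)]
scene prongs [([0.5923, 0.1715, 0.1942], 0.93), ([0.6086, 0.1697, -0.0049], 0.18)]
scene cake0 [([0.4, -0.5488, -0.0007], 0.94), ([0.5625, -0.5299, 0.0012], 0.58)]
scene cake2 [([0.4, -0.5488, -0.0007], 0.94), ([0.5625, -0.5299, 0.0012], 0.58)]
scene ribbon [([0.7987, 0.0122, -0.0019], 0.79)]
1.2
```

View pics/top0.png

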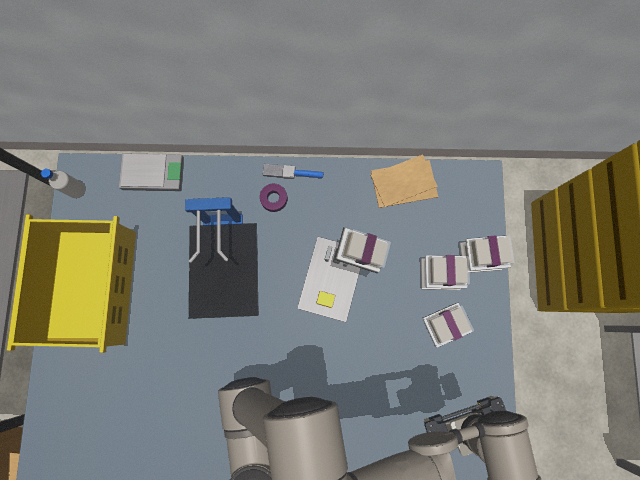

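View pics/scene0.png

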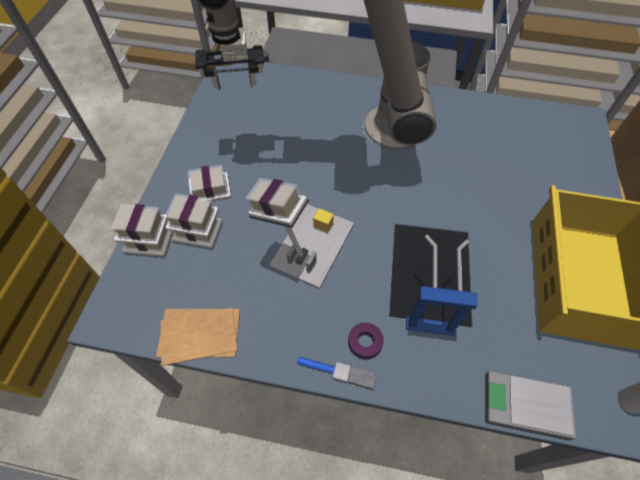

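The top view shows the stand's plate around px (330,280), the yellow block at (326,299), the mast leaning right to the tray at (362,250), and the dock pad at (223,270) with its frame at (213,205). The scene view shows the same from the far side: block at (323,219), dock pad at (432,272). Next I measure the poses more precisely by colour.

```bash
cat >> h.py <<'E'
import pickle
def proj(p,X):
    return cv2.projectPoints(np.asarray(X,float).reshape(-1,1,3),np.asarray(p["rvec"],float),np.asarray(p["tvec"],float),np.asarray(p["K"],float),None)[0].reshape(-1,2)
def unproj(p,uv,z):
    Rm=cv2.Rodrigues(np.asarray(p["rvec"],float))[0]; c=-Rm.T@np.asarray(p["tvec"],float).ravel()
    uv=np.asarray(uv,float).reshape(-1,2); d=np.c_[uv,np.ones(len(uv))]@np.linalg.inv(p["K"]).T@Rm
    return c+d*((z-c[2])/d[:,2])[:,None]
def comp(mask,near):
    n,l,st,ce=cv2.connectedComponentsWithStats(mask.astype(np.uint8))
    big=[i for i in range(1,n) if st[i,4]>20]
    i=min(big,key=lambda i:np.hypot(*(ce[i]-near))); return l==i
def rect(p,mask,z):
    v,u=np.nonzero(mask); w=unproj(p,np.c_[u,v],z)[:,:2]
    return cv2.minAreaRect((w*1000).astype(np.float32))
def hsv(p): return cv2.cvtColor(p["pixels"],cv2.COLOR_BGR2HSV).astype(int)
E
python3 - <<'E'
from h import *
P={}
for c in ["top","scene"]:
    p=read_camera(c); P[c]=p
    H=hsv(p)
    print(c,"cam",np.round(-cv2.Rodrigues(np.asarray(p["rvec"],float))[0].T@np.asarray(p["tvec"],float).ravel(),3),"f",p["K"][0][0])
    g=proj(p,[0.47,-0.162,0.06])[0]; 
    m=comp((abs(H[...,0]-27)<6)&(H[...,1]>120)&(H[...,2]>90),g); 
    print(" block",rect(p,m,.062),m.sum())
    b=proj(p,[0.5,0.168,0.006])[0]
    m=comp(H[...,2]<50,b); print(" pad",rect(p,m,.006),m.sum())
    pb=proj(p,[0.575,-0.27,0.3])[0]
    pm=(H[...,0]>135)&(H[...,0]<172)&(H[...,1]>80)
    m=comp(pm,pb); v,u=np.nonzero(m); print(" band",m.sum(),u.mean(),v.mean(),pb,"hull px",cv2.minAreaRect(np.c_[u,v].astype(np.float32)))
    for n in ["stand"]:
        t=trace(p,n); print(" trace",n,[(d["confidence"],rect(p,d["pixels"],.012),d["pixels"].sum()) for d in t[:1]])
    t=trace(p,"mast_top"); print(" mast trace",[(d["confidence"],int(d["pixels"].sum()),np.argwhere(d["pixels"]).mean(0)) for d in t[:1]])
    cv2.imwrite(f"pics/crop_{c}.png",cv2.resize(p["pixels"][180:340,180:420] if c=="top" else p["pixels"][160:340,230:490],None,fx=3,fy=3,interpolation=cv2.INTER_CUBIC)[:600,:800])
pickle.dump(P,open("P0.pkl","wb")); print(observe()["time"])
E
```

```text
top cam [ 0.399 -0.152  1.397] f 436.3476350317402
 block ((469.62603759765625, -166.04261779785156), (48.328094482421875, 38.67533874511719), 75.25389862060547) 205
 pad ((633.7599487304688, 141.8996124267578), (119.59087371826172, 24.39646339416504), 14.37026309967041) 105
 band 223 368.609865470852 248.1928251121076 [367.97323969 252.99411345] hull px ((368.5588684082031, 248.26470947265625), (8.00367546081543, 28.376667022705078), 14.03624439239502)
 trace stand [(0.8, ((554.9154663085938, -225.56649780273438), (238.6771697998047, 297.90203857421875), 74.58185577392578), np.int64(5074))]
 mast trace [(0.8, 1777, array([249.96679797, 361.7552054 ]))]
scene cam [ 1.202 -0.034  1.14 ] f 449.0691157635853
 block ((473.2743225097656, -166.16012573242188), (49.79275131225586, 39.31905746459961), 75.51805114746094) 186
 pad ((561.76513671875, 161.96258544921875), (293.32708740234375, 211.07199096679688), 3.400883913040161) 4009
 band 183 269.8306010928962 191.13114754098362 [272.92418458 186.55445304] hull px ((269.87603759765625, 191.06800842285156), (6.7040276527404785, 28.081022262573242), 34.69515609741211)
 trace stand [(0.61, ((496.6312255859375, -267.0704040527344), (349.5295104980469, 292.2929382324219), 75.14398193359375), np.int64(6254))]
 mast trace [(0.73, 2526, array([207.57521774, 278.36817102]))]
1.5
```

View pics/crop_top.png

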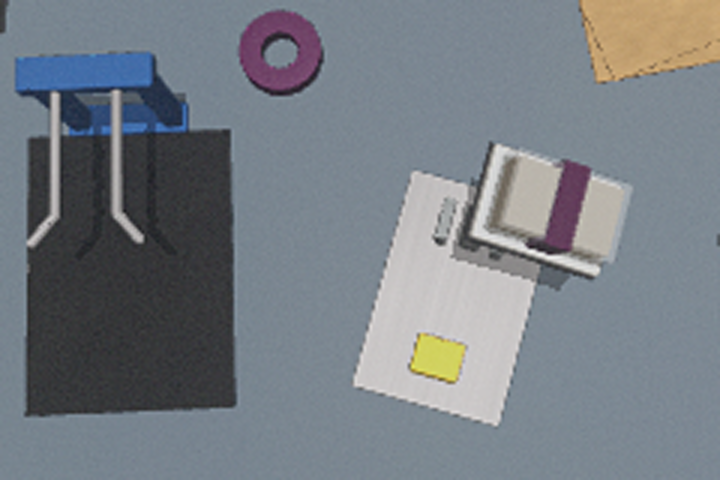

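The crop shows the pad's corners at full-image px (189,318), (259,316) and (257,223), the block at about (326,299), and the purple band running along the stand's x on the box. Next come the dock yaw, a band model for the mast angle, and the approach numbers.

```bash
cat >> h.py <<'E'
def area_c(q):
    x,y=q.T; x2,y2=np.roll(x,-1),np.roll(y,-1); c=x*y2-x2*y; A=c.sum()/2
    return abs(A),np.array([((x+x2)*c).sum(),((y+y2)*c).sum()])/(6*A)
HX,HW,ZL,ZT=.036,.010,.215,.265
def band_px(p,S,q,end):   # S 4x4 stand pose; area-weighted centroid of top face + face at x=end*HX
    Rm=R.from_rotvec([q,0,0]).as_matrix()
    def f(pts): 
        w=(np.array(pts)@Rm.T+[0,0,.045])@S[:3,:3].T+S[:3,3]; return area_c(proj(p,w))
    a=f([[-HX,-HW,ZT],[HX,-HW,ZT],[HX,HW,ZT],[-HX,HW,ZT]])
    b=f([[end*HX,-HW,ZT],[end*HX,HW,ZT],[end*HX,HW,ZL],[end*HX,-HW,ZL]])
    return (a[0]*a[1]+b[0]*b[1])/(a[0]+b[0])
def band_obs(p,near):
    H=hsv(p); m=comp((H[...,0]>135)&(H[...,0]<172)&(H[...,1]>80),near); v,u=np.nonzero(m); return np.array([u.mean(),v.mean()]),m.sum()
def q_est(p,S,end,q0=0.):
    near=band_px(p,S,q0,end); o,n=band_obs(p,near); q=q0
    for _ in range(4):
        c=band_px(p,S,q,end); d=(band_px(p,S,q+.01,end)-c)/.01; q+=(o-c)@d/(d@d)
    r=o-band_px(p,S,q,end); return q,n,np.round(r,1)
def Tm(pos,rpy): 
    T=np.eye(4); T[:3,:3]=R.from_euler("xyz",rpy).as_matrix(); T[:3,3]=pos; return T
def row(T0,T1):  # row numbers taking T0 to T1
    D=np.linalg.inv(T0)@T1; return np.round(D[:3,3]*1e3,1),np.round(np.degrees(R.from_matrix(D[:3,:3]).as_rotvec()),2)
E
python3 - <<'E'
from h import *
P=pickle.load(open("P0.pkl","rb"))
c=unproj(P["top"],[[188.7,318.3],[258.7,315.7],[256.7,223.3]],.006); print("pad corners",np.round(c,4))
print("edge yaw right",np.degrees(np.arctan2(*(c[2]-c[1])[1::-1])),"bottom",np.degrees(np.arctan2(*(c[0]-c[1])[1::-1]))-90)
psi=-.2553
g=np.array([.4705,-.164,0]); o=g+.14*np.array([np.cos(psi),np.sin(psi),0]); print("stand origin",o)
S=Tm(o,[0,0,psi])
for n,e in (("top",-1),("scene",1)): print(n,q_est(P[n],S,e,.28), proj(P[n],[o+[0,0,.0]]))
# pad grey: scene corners
p=P["scene"];H=hsv(p);m=comp(H[...,2]<70,proj(p,[0.5,.168,.006])[0]);print("pad",rect(p,m,.006),m.sum())
p=P["top"];H=hsv(p);m=comp(H[...,2]<70,proj(p,[0.45,.168,.006])[0]);print("pad",rect(p,m,.006),m.sum())
s=observe();T0=Tm(s["tool_pos"],s["tool_rot"])
print(row(T0,Tm([.4705,-.164,.2],[np.pi,0,np.pi/2+psi])))
E
```

```text
pad corners [[0.4036 0.2626 0.006 ]
 [0.4159 0.0423 0.006 ]
 [0.7138 0.0615 0.006 ]]
edge yaw right 3.6861785171134676 bottom 3.1913483440572605
stand origin [ 0.60596226 -0.199355    0.        ]
top (np.float64(0.2877342598112783), np.int64(223), array([ 0.6, -1.7])) [[336.08000555 257.65028481]]
scene (np.float64(0.2921745060545329), np.int64(183), array([ 0.9, -5.5])) [[302.66902281 263.70969216]]
pad ((571.3701171875, 168.19610595703125), (320.0299377441406, 227.96798706054688), 3.669255256652832) 5636
pad ((560.4124145507812, 163.01698303222656), (299.30120849609375, 218.8439178466797), 3.827300786972046) 5747
(array([ 390.8, -215.9,   92.2]), array([ 1.000e-02,  0.000e+00, -5.625e+01]))
```

Request:
{"op": "arm_command", "data": {"series": [{"x": 391,"y": -216,"z": 92,"rz": -56.25},{"x": 391,"y": -216,"z": 92,"rz": -56.25},{"x": 391,"y": -216,"z": 92,"rz": -56.25},{"x": 391,"y": -216,"z": 92,"rz": -56.25},{"x": 391,"y": -216,"z": 92,"rz": -56.25},{"x": 391,"y": -216,"z": 92,"rz": -56.25},{"x": 391,"y": -216,"z": 92,"rz": -56.25},{"x": 391,"y": -216,"z": 92,"rz": -56.25},{"x": 391,"y": -216,"z": 92,"rz": -56.25},{"x": 391,"y": -216,"z": 92,"rz": -56.25},{"x": 391,"y": -216,"z": 92,"rz": -56.25},{"x": 391,"y": -216,"z": 92,"rz": -56.25}], "hand": 80, "squeeze": 60}}

```text
invalid input
```

Request:
{"op": "arm_command", "data": {"series": [{"x": 391,"y": -216,"z": 92,"rx": 0,"ry": 0,"rz": -56.25},{"x": 391,"y": -216,"z": 92,"rx": 0,"ry": 0,"rz": -56.25},{"x": 391,"y": -216,"z": 92,"rx": 0,"ry": 0,"rz": -56.25},{"x": 391,"y": -216,"z": 92,"rx": 0,"ry": 0,"rz": -56.25},{"x": 391,"y": -216,"z": 92,"rx": 0,"ry": 0,"rz": -56.25},{"x": 391,"y": -216,"z": 92,"rx": 0,"ry": 0,"rz": -56.25},{"x": 391,"y": -216,"z": 92,"rx": 0,"ry": 0,"rz": -56.25},{"x": 391,"y": -216,"z": 92,"rx": 0,"ry": 0,"rz": -56.25},{"x": 391,"y": -216,"z": 92,"rx": 0,"ry": 0,"rz": -56.25},{"x": 391,"y": -216,"z": 92,"rx": 0,"ry": 0,"rz": -56.25},{"x": 391,"y": -216,"z": 92,"rx": 0,"ry": 0,"rz": -56.25}], "hand": 80, "squeeze": 60}}

```text
time: 2.6
tool_pos: [0.4712, -0.1627, 0.1998]
tool_rot: [-3.141, 0.0, 1.319]
contact_force: [-0.7, -0.7, -0.0]
opening: 0.0801
grip_force: 0.0
```

Request:
{"op": "arm_command", "data": {"series": [{"x": -1,"y": 0,"z": 45,"rx": 0,"ry": 0,"rz": 0},{"x": -1,"y": 0,"z": 85,"rx": 0,"ry": 0,"rz": 0},{"x": -1,"y": 0,"z": 107,"rx": 0,"ry": 0,"rz": 0},{"x": -1,"y": 0,"z": 107,"rx": 0,"ry": 0,"rz": 0},{"x": -1,"y": 0,"z": 107,"rx": 0,"ry": 0,"rz": 0}]}}

```text
time: 3.1
tool_pos: [0.4702, -0.1661, 0.0939]
tool_rot: [3.141, 0.0, 1.314]
contact_force: [0.6, -0.4, -0.1]
opening: 0.0801
grip_force: 0.0
```

```bash
python3 - <<'E'
from h import *
s=observe(); print({k:np.round(v,3).tolist() for k,v in s.items()})
E
```

```text
{'time': 3.1, 'qpos': [-0.493, 0.552, 1.831, -0.0, 0.758, -0.236], 'qvel': [0.01, -0.026, -0.02, 0.002, -0.0, 0.003], 'joint_efforts': [-0.027, -43.409, -14.954, 0.039, 0.063, -0.011], 'tool_pos': [0.47, -0.166, 0.094], 'tool_rot': [3.141, 0.0, 1.314], 'contact_force': [0.646, -0.363, -0.099], 'torque': [0.01, -0.091, 0.005], 'grip_force': 0.0, 'opening': 0.08}
```

Request:
{"op": "arm_command", "data": {"series": [{"x": 0,"y": 0,"z": 0,"rx": 0,"ry": 0,"rz": 0},{"x": 0,"y": 0,"z": 0,"rx": 0,"ry": 0,"rz": 0},{"x": 0,"y": 0,"z": 0,"rx": 0,"ry": 0,"rz": 0},{"x": 0,"y": 0,"z": 0,"rx": 0,"ry": 0,"rz": 0},{"x": 0,"y": 0,"z": 0,"rx": 0,"ry": 0,"rz": 0},{"x": 0,"y": 0,"z": 0,"rx": 0,"ry": 0,"rz": 0}], "hand": 20, "squeeze": 60}}

```text
time: 3.7
tool_pos: [0.4705, -0.1648, 0.0934]
tool_rot: [3.141, 0.0, 1.316]
contact_force: [-0.3, 0.2, 1.4]
opening: 0.0395
grip_force: 60.0
```

Request:
{"op": "arm_command", "data": {"series": [{"x": 0,"y": 0,"z": -8,"rx": 0,"ry": 0,"rz": 0},{"x": 0,"y": 0,"z": -25,"rx": 0,"ry": 0,"rz": 0},{"x": 0,"y": 0,"z": -45,"rx": 0,"ry": 0,"rz": 0},{"x": 0,"y": 0,"z": -60,"rx": 0,"ry": 0,"rz": 0},{"x": 0,"y": 0,"z": -60,"rx": 0,"ry": 0,"rz": 0},{"x": 0,"y": 0,"z": -60,"rx": 0,"ry": 0,"rz": 0}]}}

```text
time: 4.3
tool_pos: [0.4697, -0.1644, 0.1526]
tool_rot: [-3.14, -0.0, 1.316]
contact_force: [-0.4, 0.9, -7.9]
opening: 0.04
grip_force: 60.0
```

```bash
cat >> h.py <<'E'
TTS=np.eye(4); TTS[:3,:3]=np.array([[0,1,0],[1,0,0],[0,0,-1.]]); TTS[:3,3]=[0,.140,.0934]
def stand(s=None):
    s=s or observe(); return Tm(s["tool_pos"],s["tool_rot"])@TTS
def roll(S): return np.arcsin(S[2,1])
def meas(q0=0.,bias=(0,0)):
    out=[]
    for (n,e),b in zip((("top",-1),("scene",1)),bias):
        s=observe(); S=stand(s); p=read_camera(n); q,a,r=q_est(p,S,e,q0); out.append((s["time"],q-b,a,r,roll(S)))
    return out
E
python3 - <<'E'
from h import *
for m in meas(.28): print(m)
S=stand(); print("S",np.round(S[:3,3],4),"yaw",np.degrees(np.arctan2(S[1,0],S[0,0])),"pivot",S[:3,:3]@[0,0,.045]+S[:3,3],"grip",S[:3,:3]@[-.14,0,.045]+S[:3,3])
for c in ["top","scene"]:
    p=read_camera(c); cv2.imwrite(f"pics/{c}1.png",p["pixels"])
    for n in ["pivot","stand"]: print(c,n,pt(p,n))
s=observe();print(s["time"],s["contact_force"],s["torque"])
E
```

```text
(4.3, np.float64(0.28632407374169033), np.int64(261), array([ 0.7, -2.1]), np.float64(0.0003995467088262484))
(4.35, np.float64(0.28950913109005927), np.int64(201), array([ 0.8, -6. ]), np.float64(0.0005829356980779907))
S [ 0.6048 -0.1996  0.0582] yaw -14.624688697579984 pivot [ 0.60487853 -0.19964517  0.10320185] grip [ 0.46941508 -0.16429725  0.10362427]
top pivot [([0.6023, -0.194, 0.1068], 0.83)]
top stand [([0.6059, -0.1991, 0.0571], 0.71)]
scene pivot [([0.6066, -0.196, 0.1029], 0.94), ([0.6011, -0.2018, 0.0591], 0.24)]
scene stand [([0.5965, -0.2035, 0.0578], 0.79), ([0.61, 0.167, 0.0112], 0.27)]
4.7 [ 0.29239055  0.1804304  -7.20482324] [ 0.2400593   0.45602803 -0.02242211]
```

View pics/top1.png

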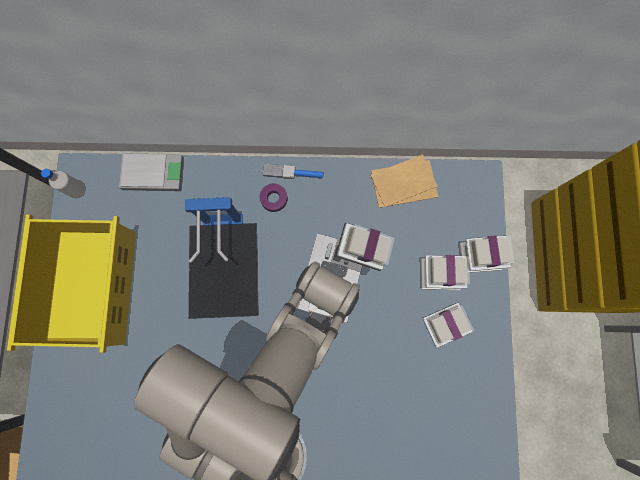

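The view shows the stand held off the table with the cake box at about px (365,246), clear of the wrist at (327,288), and both angle estimates agree with the stop. Next is a planner based on the mast's dynamics.

```bash
cat >> h.py <<'E'
from scipy.optimize import brentq
PR=dict(m=.26,l=.216,I=.013,d=.25,k=.2,lag=.03)
BIAS=(.006,.009)
def sim(q,dq,f0,rows,pr=PR,y=None,hold=0.1,dt=.002):
    """rows: foot roll (rad) at row ends; y: pivot own-y shift (m) at row ends; returns q at row ends + after hold, alpha list"""
    n=len(rows); T=np.arange(n+1)*.1; F=np.r_[f0,rows]; Y=np.zeros(n+1) if y is None else np.r_[0,y]
    t=np.arange(0,n*.1+hold+1e-9,dt)
    ff=np.interp(t,T,F); yy=np.interp(t,T,Y)-.0+.048*ff
    def lp(x):
        for _ in range(2):
            o=x.copy()
            for i in range(1,len(x)): o[i]=o[i-1]+dt/(pr["lag"]/2+dt)*(x[i]-o[i-1])
            x=o
        return x
    ff=lp(ff); yy=lp(yy); fd=np.gradient(ff,dt); a=np.gradient(np.gradient(yy,dt),dt)
    al=q+f0; w=dq+0.; Q=[]
    for i in range(len(t)):
        Q.append(al-ff[i]); qd=w-fd[i]
        acc=(pr["m"]*9.81*pr["l"]*np.sin(al)-pr["k"]*(al-ff[i])-pr["d"]*qd+pr["m"]*pr["l"]*a[i]*np.cos(al))/pr["I"]
        w+=acc*dt; al+=w*dt
        if al-ff[i]>.28: al=.28+ff[i]; w=min(w,fd[i])
        if al-ff[i]<-.28: al=-.28+ff[i]; w=max(w,fd[i])
    Q=np.array(Q); ix=[min(int(round(.1*k/dt)),len(t)-1) for k in range(1,n+1)]+[len(t)-1]
    return Q[ix],ff[ix]
def plan(q,dq,f0,shape,y=None,qt=0.,fend=0.,pr=PR):
    shape=np.array(shape,float); ramp=np.clip(1-np.arange(1,len(shape)+1)/3,0,1)*(f0-fend)+fend
    g=lambda s: sim(q,dq,f0,ramp+s*shape,pr,y)[0][-1]-qt
    s=brentq(g,-.8,.8,xtol=1e-4); rows=ramp+s*shape; Q,ff=sim(q,dq,f0,rows,pr,y)
    print("s %.3f"%s,"f deg from now:",np.round(np.degrees(rows-f0),1).tolist()); print(" q",np.round(Q,3).tolist()); print(" alpha",np.round(Q+ff,3).tolist())
    return rows
E
python3 - <<'E'
from h import *
plan(.28,0,0,[.4,.8,1,1,1,.6,.3,0,0,0])
plan(.28,0,0,[.4,.8,1,1,1,.6,.3,0,0,0],pr=dict(PR,m=.312))
rows=np.radians([-9,-18,-23,-23,-23,-14,-7,0,0,0])
for m in (.21,.26,.31): print(m,np.round(sim(.28,0,0,rows,dict(PR,m=m))[0],3))
E
```

```text
s -0.333 f deg from now: [-7.6, -15.3, -19.1, -19.1, -19.1, -11.5, -5.7, 0.0, 0.0, 0.0]
 q [0.283, 0.282, 0.25, 0.192, 0.14, 0.049, 0.001, -0.026, -0.008, -0.001, -0.0]
 alpha [0.189, 0.056, -0.062, -0.141, -0.193, -0.191, -0.129, -0.056, -0.008, -0.001, -0.0]
s -0.318 f deg from now: [-7.3, -14.6, -18.2, -18.2, -18.2, -10.9, -5.5, 0.0, 0.0, 0.0]
 q [0.283, 0.283, 0.256, 0.202, 0.149, 0.059, 0.009, -0.02, -0.007, -0.001, -0.0]
 alpha [0.193, 0.066, -0.043, -0.116, -0.169, -0.169, -0.115, -0.049, -0.007, -0.001, -0.0]
0.21 [ 0.283  0.281  0.239  0.164  0.1   -0.008 -0.064 -0.097 -0.077 -0.074
 -0.079]
0.26 [ 0.283  0.282  0.241  0.161  0.088 -0.032 -0.102 -0.15  -0.144 -0.155
 -0.175]
0.31 [ 0.283  0.282  0.242  0.159  0.076 -0.057 -0.145 -0.21  -0.225 -0.257
 -0.28 ]
```

Request:
{"op": "arm_command", "data": {"series": [{"x": 0,"y": 0,"z": 0,"rx": 0,"ry": -7.5,"rz": 0},{"x": 0,"y": 0,"z": 0,"rx": 0,"ry": -15,"rz": 0},{"x": 0,"y": 0,"z": 0,"rx": 0,"ry": -19,"rz": 0},{"x": 0,"y": 0,"z": 0,"rx": 0,"ry": -19,"rz": 0},{"x": 0,"y": 0,"z": 0,"rx": 0,"ry": -19,"rz": 0},{"x": 0,"y": 0,"z": 0,"rx": 0,"ry": -11.5,"rz": 0},{"x": 0,"y": 0,"z": 0,"rx": 0,"ry": -5.5,"rz": 0},{"x": 0,"y": 0,"z": 0,"rx": 0,"ry": 0,"rz": 0},{"x": 0,"y": 0,"z": 0,"rx": 0,"ry": 0,"rz": 0}]}}

```text
time: 5.6
tool_pos: [0.4702, -0.1672, 0.1537]
tool_rot: [3.14, -0.002, 1.311]
contact_force: [-0.3, -1.3, -7.2]
opening: 0.0399
grip_force: 60.0
```

```bash
cat >> h.py <<'E'
def cyc(q0=0.,shape=(.5,1,1,1,.7,.3,0,0),f=None,**kw):
    M=meas(q0,BIAS); fm=np.mean([m[4] for m in M]) if f is None else f
    for m in M: print("t %.2f q %.3f n %d res %s f %.3f"%(m[0],m[1],m[2],m[3],m[4]))
    qm=np.mean([m[1] for m in M]); r=(PR["m"]*9.81*PR["l"]*(qm+fm)-PR["k"]*qm)/PR["d"]
    dq=.93*r; q=qm+.075*dq; print("q now %.3f dq %.3f f %.3f"%(q,dq,fm))
    return plan(q,dq,fm,shape,**kw)
E
python3 - <<'E'
from h import *
cyc()
E
```

```text
t 5.60 q -0.016 n 256 res [ 0.6 -2. ] f 0.002
t 5.65 q -0.008 n 266 res [ 1.9 -5. ] f -0.001
q now -0.013 dq -0.015 f 0.000
s 0.024 f deg from now: [0.7, 1.4, 1.4, 1.4, 1.0, 0.4, -0.0, -0.0]
 q [-0.018, -0.02, -0.015, -0.011, -0.005, 0.0, 0.002, 0.001, -0.0]
 alpha [-0.01, 0.001, 0.009, 0.014, 0.014, 0.01, 0.004, 0.001, 0.0]
```

Request:
{"op": "arm_command", "data": {"series": [{"x": 0,"y": 0,"z": 0,"rx": 0,"ry": 0.7,"rz": 0},{"x": 0,"y": 0,"z": 0,"rx": 0,"ry": 1.4,"rz": 0},{"x": 0,"y": 0,"z": 0,"rx": 0,"ry": 1.4,"rz": 0},{"x": 0,"y": 0,"z": 0,"rx": 0,"ry": 1.4,"rz": 0},{"x": 0,"y": 0,"z": 0,"rx": 0,"ry": 1.0,"rz": 0},{"x": 0,"y": 0,"z": 0,"rx": 0,"ry": 0.4,"rz": 0},{"x": 0,"y": 0,"z": 0,"rx": 0,"ry": 0,"rz": 0},{"x": 0,"y": 0,"z": 0,"rx": 0,"ry": 0,"rz": 0}]}}

```text
time: 6.5
tool_pos: [0.4705, -0.1646, 0.1532]
tool_rot: [3.142, 0.0, 1.316]
contact_force: [0.1, 0.8, -6.4]
opening: 0.0396
grip_force: 60.0
```

```bash
python3 - <<'E'
from h import *
cyc(shape=(.5,1,1,1,1,1,.7,.3,0,0,0))
E
```

```text
t 6.50 q 0.003 n 257 res [ 0.6 -2.1] f -0.000
t 6.55 q 0.005 n 258 res [ 1.8 -5.1] f -0.000
q now 0.004 dq 0.005 f -0.000
s -0.006 f deg from now: [-0.2, -0.3, -0.3, -0.3, -0.3, -0.3, -0.2, -0.1, 0.0, 0.0, 0.0]
 q [0.006, 0.006, 0.005, 0.004, 0.004, 0.003, 0.001, 0.0, -0.0, -0.0, 0.0, 0.0]
 alpha [0.003, 0.001, -0.001, -0.002, -0.003, -0.003, -0.004, -0.003, -0.001, -0.0, 0.0, 0.0]
```

Request:
{"op": "arm_command", "data": {"series": [{"x": 0,"y": 0,"z": 0,"rx": 0,"ry": -0.2,"rz": 0},{"x": 0,"y": 0,"z": 0,"rx": 0,"ry": -0.3,"rz": 0},{"x": 0,"y": 0,"z": 0,"rx": 0,"ry": -0.3,"rz": 0},{"x": 0,"y": 0,"z": 0,"rx": 0,"ry": -0.3,"rz": 0},{"x": 0,"y": 0,"z": 0,"rx": 0,"ry": -0.3,"rz": 0},{"x": 0,"y": 0,"z": 0,"rx": 0,"ry": -0.3,"rz": 0},{"x": 0,"y": 0,"z": 0,"rx": 0,"ry": -0.2,"rz": 0},{"x": 0,"y": 0,"z": 0,"rx": 0,"ry": -0.1,"rz": 0},{"x": 0,"y": 0,"z": 0,"rx": 0,"ry": 0,"rz": 0},{"x": 0,"y": 0,"z": 0,"rx": 0,"ry": 0,"rz": 0},{"x": 0,"y": 0,"z": 0,"rx": 0,"ry": 0,"rz": 0},{"x": 0,"y": 0,"z": 0,"rx": 0,"ry": 0,"rz": 0}]}}

```text
time: 7.8
tool_pos: [0.4704, -0.1648, 0.1532]
tool_rot: [-3.142, 0.0, 1.316]
contact_force: [0.5, -0.2, -7.7]
opening: 0.0398
grip_force: 60.0
```

```bash
python3 - <<'E'
from h import *
cyc(shape=(.5,1,1,1,1,1,.7,.3,0,0,0,0))
E
```

```text
t 7.80 q 0.007 n 253 res [ 0.6 -2.2] f -0.000
t 7.85 q 0.012 n 259 res [ 1.8 -5. ] f -0.000
q now 0.010 dq 0.012 f -0.000
s -0.015 f deg from now: [-0.4, -0.8, -0.8, -0.8, -0.8, -0.8, -0.6, -0.2, 0.0, 0.0, 0.0, 0.0]
 q [0.014, 0.015, 0.012, 0.01, 0.008, 0.006, 0.003, -0.0, -0.001, -0.0, -0.0, -0.0, -0.0]
 alpha [0.008, 0.002, -0.002, -0.004, -0.006, -0.008, -0.009, -0.006, -0.003, -0.0, -0.0, -0.0, -0.0]
```

Request:
{"op": "arm_command", "data": {"series": [{"x": 0,"y": 0,"z": 0,"rx": 0,"ry": -0.4,"rz": 0},{"x": 0,"y": 0,"z": 0,"rx": 0,"ry": -0.8,"rz": 0},{"x": 0,"y": 0,"z": 0,"rx": 0,"ry": -0.8,"rz": 0},{"x": 0,"y": 0,"z": 0,"rx": 0,"ry": -0.8,"rz": 0},{"x": 0,"y": 0,"z": 0,"rx": 0,"ry": -0.8,"rz": 0},{"x": 0,"y": 0,"z": 0,"rx": 0,"ry": -0.8,"rz": 0},{"x": 0,"y": 0,"z": 0,"rx": 0,"ry": -0.6,"rz": 0},{"x": 0,"y": 0,"z": 0,"rx": 0,"ry": -0.2,"rz": 0},{"x": 0,"y": 0,"z": 0,"rx": 0,"ry": 0,"rz": 0},{"x": 0,"y": 0,"z": 0,"rx": 0,"ry": 0,"rz": 0},{"x": 0,"y": 0,"z": 0,"rx": 0,"ry": 0,"rz": 0},{"x": 0,"y": 0,"z": 0,"rx": 0,"ry": 0,"rz": 0},{"x": 0,"y": 0,"z": 0,"rx": 0,"ry": 0,"rz": 0}]}}

```text
time: 9.2
tool_pos: [0.4704, -0.1648, 0.1532]
tool_rot: [3.142, 0.0, 1.316]
contact_force: [-0.2, -0.1, -7.5]
opening: 0.0392
grip_force: 60.0
```

```bash
python3 - <<'E'
from h import *
cyc(shape=(.5,1,1,1,1,1,.7,.3,0,0,0,0))
E
```

```text
t 9.20 q 0.002 n 255 res [ 0.6 -2.1] f -0.000
t 9.25 q 0.005 n 263 res [ 1.8 -5.1] f -0.000
q now 0.004 dq 0.005 f -0.000
s -0.006 f deg from now: [-0.2, -0.3, -0.3, -0.3, -0.3, -0.3, -0.2, -0.1, 0.0, 0.0, 0.0, 0.0]
 q [0.005, 0.006, 0.005, 0.004, 0.003, 0.002, 0.001, -0.0, -0.0, -0.0, 0.0, 0.0, 0.0]
 alpha [0.003, 0.001, -0.001, -0.002, -0.002, -0.003, -0.003, -0.002, -0.001, -0.0, 0.0, 0.0, 0.0]
```

Request:
{"op": "arm_command", "data": {"series": [{"x": 0,"y": 0,"z": 0,"rx": 0,"ry": -0.2,"rz": 0},{"x": 0,"y": 0,"z": 0,"rx": 0,"ry": -0.4,"rz": 0},{"x": 0,"y": 0,"z": 0,"rx": 0,"ry": -0.4,"rz": 0},{"x": 0,"y": 0,"z": 0,"rx": 0,"ry": -0.4,"rz": 0},{"x": 0,"y": 0,"z": 0,"rx": 0,"ry": -0.4,"rz": 0},{"x": 0,"y": 0,"z": 0,"rx": 0,"ry": -0.4,"rz": 0},{"x": 0,"y": 0,"z": 0,"rx": 0,"ry": -0.3,"rz": 0},{"x": 0,"y": 0,"z": 0,"rx": 0,"ry": -0.2,"rz": 0},{"x": 0,"y": 0,"z": 0,"rx": 0,"ry": 0,"rz": 0},{"x": 0,"y": 0,"z": 0,"rx": 0,"ry": 0,"rz": 0},{"x": 0,"y": 0,"z": 0,"rx": 0,"ry": 0,"rz": 0},{"x": 0,"y": 0,"z": 0,"rx": 0,"ry": 0,"rz": 0},{"x": 0,"y": 0,"z": 0,"rx": 0,"ry": 0,"rz": 0},{"x": 0,"y": 0,"z": 0,"rx": 0,"ry": 0,"rz": 0}]}}

```text
time: 10.7
tool_pos: [0.4704, -0.1648, 0.1532]
tool_rot: [3.142, 0.0, 1.316]
contact_force: [-0.4, -0.4, -6.4]
opening: 0.0397
grip_force: 60.0
```

```bash
cat >> h.py <<'E'
A=np.array([.6059,-.2001,.0598,-.2548]); DY=.063; SEAT=np.array([.609,.167])
def dockp(x,z,y=0.): c,s=np.cos(DY),np.sin(DY); return np.array([SEAT[0]+c*x-s*y,SEAT[1]+s*x+c*y,z,DY])
def tool(P,f=0.):
    T=Tm(P[:3],[0,0,P[3]])@np.linalg.inv(TTS); D=np.eye(4); D[:3,:3]=R.from_rotvec([0,f,0]).as_matrix(); return T@D
def carry(P0,P1,N=12,hold=2,f0=0.,shape=None,**kw):
    """stand pose P0->P1 (commanded, level) in N rows min-jerk + hold rows, balanced"""
    u=np.clip(np.arange(1,N+hold+1)/N,0,1); u=u**3*(10-15*u+6*u*u); L=P0+np.outer(u,P1-P0)
    m=(P0[3]+P1[3])/2; y=(L-P0)[:,:2]@[-np.sin(m),np.cos(m)]
    if shape is None: shape=np.r_[.5,np.ones(N-4),.7,.3,np.zeros(hold+1)]
    rows=cyc(shape=shape,y=y,f=f0,**kw); T0=tool(P0,f0)
    print("vmax",np.abs(np.diff(np.r_[0,u])).max()*np.linalg.norm((P1-P0)[:3])*10)
    for l,f in zip(L,rows):
        a,b=row(T0,tool(l,f)); print('{"x": %.1f, "y": %.1f, "z": %.1f, "rx": %.1f, "ry": %.1f, "rz": %.1f},'%(*a,*b))
E
python3 - <<'E'
from h import *
s=observe(); print(row(Tm(s["tool_pos"],s["tool_rot"]),tool(A)))
B=dockp(-.09,.045); print(B, tool(B)[:3,3])
carry(A,A+(B-A)*.3)
E
```

```text
(array([-0., -0., -0.]), array([ 0.  ,  0.  , -0.02]))
[0.51917855 0.16133375 0.045      0.063     ] [0.37945628 0.15251958 0.1384    ]
t 10.70 q 0.000 n 256 res [ 0.6 -2. ] f -0.000
t 10.75 q 0.004 n 258 res [ 1.9 -5.1] f -0.000
q now 0.003 dq 0.003 f 0.000
s -0.017 f deg from now: [-0.5, -1.0, -1.0, -1.0, -1.0, -1.0, -1.0, -1.0, -1.0, -0.7, -0.3, 0.0, 0.0, 0.0]
 q [0.006, 0.011, 0.015, 0.021, 0.027, 0.032, 0.034, 0.032, 0.027, 0.018, 0.008, 0.001, 0.0, 0.0, 0.0]
 alpha [0.0, -0.004, -0.002, 0.004, 0.01, 0.015, 0.017, 0.015, 0.01, 0.004, 0.001, -0.0, 0.0, 0.0, 0.0]
vmax 0.17116656208079
{"x": 0.4, "y": -0.3, "z": 0.0, "rx": -0.0, "ry": -0.5, "rz": -0.0},
{"x": 3.0, "y": -1.9, "z": 0.2, "rx": -0.0, "ry": -1.0, "rz": -0.2},
{"x": 8.8, "y": -5.4, "z": 0.5, "rx": -0.0, "ry": -1.0, "rz": -0.6},
{"x": 17.8, "y": -11.0, "z": 0.9, "rx": -0.0, "ry": -1.0, "rz": -1.1},
{"x": 29.5, "y": -18.1, "z": 1.5, "rx": -0.0, "ry": -1.0, "rz": -1.9},
{"x": 42.5, "y": -26.1, "z": 2.2, "rx": -0.0, "ry": -1.0, "rz": -2.7},
{"x": 55.6, "y": -34.0, "z": 2.9, "rx": -0.0, "ry": -1.0, "rz": -3.6},
{"x": 67.2, "y": -41.1, "z": 3.5, "rx": -0.0, "ry": -1.0, "rz": -4.3},
{"x": 76.2, "y": -46.6, "z": 4.0, "rx": -0.0, "ry": -1.0, "rz": -4.9},
{"x": 82.0, "y": -50.1, "z": 4.3, "rx": -0.0, "ry": -0.7, "rz": -5.3},
{"x": 84.6, "y": -51.6, "z": 4.4, "rx": -0.0, "ry": -0.3, "rz": -5.4},
{"x": 85.0, "y": -51.9, "z": 4.4, "rx": 0.0, "ry": 0.0, "rz": -5.5},
{"x": 85.0, "y": -51.9, "z": 4.4, "rx": 0.0, "ry": 0.0, "rz": -5.5},
{"x": 85.0, "y": -51.9, "z": 4.4, "rx": 0.0, "ry": 0.0, "rz": -5.5},
```

Request:
{"op": "arm_command", "data": {"series": [{"x": 0.4,"y": -0.3,"z": 0,"rx": 0,"ry": -0.5,"rz": 0},{"x": 3,"y": -1.9,"z": 0.2,"rx": 0,"ry": -1,"rz": -0.2},{"x": 8.8,"y": -5.4,"z": 0.5,"rx": 0,"ry": -1,"rz": -0.6},{"x": 17.8,"y": -11,"z": 0.9,"rx": 0,"ry": -1,"rz": -1.1},{"x": 29.5,"y": -18.1,"z": 1.5,"rx": 0,"ry": -1,"rz": -1.9},{"x": 42.5,"y": -26.1,"z": 2.2,"rx": 0,"ry": -1,"rz": -2.7},{"x": 55.6,"y": -34,"z": 2.9,"rx": 0,"ry": -1,"rz": -3.6},{"x": 67.2,"y": -41.1,"z": 3.5,"rx": 0,"ry": -1,"rz": -4.3},{"x": 76.2,"y": -46.6,"z": 4,"rx": 0,"ry": -1,"rz": -4.9},{"x": 82,"y": -50.1,"z": 4.3,"rx": 0,"ry": -0.7,"rz": -5.3},{"x": 84.6,"y": -51.6,"z": 4.4,"rx": 0,"ry": -0.3,"rz": -5.4},{"x": 85,"y": -51.9,"z": 4.4,"rx": 0,"ry": 0,"rz": -5.5},{"x": 85,"y": -51.9,"z": 4.4,"rx": 0,"ry": 0,"rz": -5.5}]}}

```text
time: 12.1
tool_pos: [0.4419, -0.0699, 0.1489]
tool_rot: [3.141, 0.0, 1.411]
contact_force: [0.7, -0.5, -6.9]
opening: 0.0401
grip_force: 60.0
```

```bash
python3 - <<'E'
from h import *
B=dockp(-.09,.045)
P0=A+(B-A)*.3; print(tool(P0)[:3,3])
carry(P0,A+(B-A)*.65,N=13,hold=1)
E
```

```text
[ 0.44165972 -0.06943996  0.14876   ]
t 12.10 q -0.011 n 268 res [ 0.3 -1.5] f -0.000
t 12.15 q -0.009 n 257 res [ 1.8 -6.2] f -0.000
q now -0.011 dq -0.014 f 0.000
s -0.003 f deg from now: [-0.1, -0.2, -0.2, -0.2, -0.2, -0.2, -0.2, -0.2, -0.2, -0.2, -0.1, -0.0, 0.0, 0.0]
 q [-0.012, -0.009, -0.004, 0.004, 0.012, 0.02, 0.025, 0.027, 0.026, 0.022, 0.015, 0.008, 0.002, 0.0, -0.0]
 alpha [-0.013, -0.011, -0.006, 0.002, 0.01, 0.017, 0.022, 0.024, 0.023, 0.019, 0.013, 0.007, 0.002, 0.0, -0.0]
vmax 0.18704223939250822
{"x": 0.4, "y": -0.2, "z": 0.0, "rx": -0.0, "ry": -0.1, "rz": -0.0},
{"x": 3.0, "y": -1.4, "z": 0.1, "rx": -0.0, "ry": -0.2, "rz": -0.2},
{"x": 8.8, "y": -4.2, "z": 0.4, "rx": -0.0, "ry": -0.2, "rz": -0.5},
{"x": 18.1, "y": -8.7, "z": 0.9, "rx": -0.0, "ry": -0.2, "rz": -1.1},
{"x": 30.4, "y": -14.5, "z": 1.5, "rx": -0.0, "ry": -0.2, "rz": -1.9},
{"x": 44.7, "y": -21.3, "z": 2.2, "rx": -0.0, "ry": -0.2, "rz": -2.7},
{"x": 59.8, "y": -28.3, "z": 3.0, "rx": -0.0, "ry": -0.2, "rz": -3.6},
{"x": 74.1, "y": -35.0, "z": 3.7, "rx": -0.0, "ry": -0.2, "rz": -4.5},
{"x": 86.4, "y": -40.8, "z": 4.3, "rx": -0.0, "ry": -0.2, "rz": -5.3},
{"x": 95.7, "y": -45.1, "z": 4.7, "rx": -0.0, "ry": -0.2, "rz": -5.8},
{"x": 101.6, "y": -47.8, "z": 5.0, "rx": -0.0, "ry": -0.1, "rz": -6.2},
{"x": 104.1, "y": -49.0, "z": 5.2, "rx": -0.0, "ry": -0.1, "rz": -6.3},
{"x": 104.5, "y": -49.2, "z": 5.2, "rx": 0.0, "ry": 0.0, "rz": -6.4},
{"x": 104.5, "y": -49.2, "z": 5.2, "rx": 0.0, "ry": 0.0, "rz": -6.4},
```

Request:
{"op": "arm_command", "data": {"series": [{"x": 0.4,"y": -0.2,"z": 0,"rx": 0,"ry": 0,"rz": 0},{"x": 3,"y": -1.4,"z": 0.1,"rx": 0,"ry": -0.1,"rz": -0.2},{"x": 8.8,"y": -4.2,"z": 0.4,"rx": 0,"ry": -0.1,"rz": -0.5},{"x": 18.1,"y": -8.7,"z": 0.9,"rx": 0,"ry": -0.1,"rz": -1.1},{"x": 30.4,"y": -14.5,"z": 1.5,"rx": 0,"ry": -0.1,"rz": -1.9},{"x": 44.7,"y": -21.3,"z": 2.2,"rx": 0,"ry": -0.1,"rz": -2.7},{"x": 59.8,"y": -28.3,"z": 3,"rx": 0,"ry": -0.1,"rz": -3.6},{"x": 74.1,"y": -35,"z": 3.7,"rx": 0,"ry": -0.1,"rz": -4.5},{"x": 86.4,"y": -40.8,"z": 4.3,"rx": 0,"ry": -0.1,"rz": -5.3},{"x": 95.7,"y": -45.1,"z": 4.7,"rx": 0,"ry": -0.1,"rz": -5.8},{"x": 101.6,"y": -47.8,"z": 5,"rx": 0,"ry": -0.1,"rz": -6.2},{"x": 104.1,"y": -49,"z": 5.2,"rx": 0,"ry": 0,"rz": -6.3},{"x": 104.5,"y": -49.2,"z": 5.2,"rx": 0,"ry": 0,"rz": -6.4}]}}

```text
time: 13.5
tool_pos: [0.4097, 0.0417, 0.1436]
tool_rot: [3.141, 0.0, 1.524]
contact_force: [0.5, -0.1, -7.6]
opening: 0.0395
grip_force: 60.0
```

```bash
python3 - <<'E'
from h import *
B=dockp(-.09,.045)
P0=A+(B-A)*.65; print(tool(P0)[:3,3])
carry(P0,B,N=13,hold=1)
E
```

```text
[0.40969385 0.04158152 0.14358   ]
t 13.50 q 0.008 n 282 res [ 0.1 -1.5] f -0.000
t 13.55 q 0.010 n 248 res [ 1.2 -6.6] f -0.000
q now 0.010 dq 0.012 f 0.000
s -0.026 f deg from now: [-0.8, -1.5, -1.5, -1.5, -1.5, -1.5, -1.5, -1.5, -1.5, -1.5, -1.1, -0.5, 0.0, 0.0]
 q [0.016, 0.021, 0.024, 0.029, 0.036, 0.042, 0.045, 0.044, 0.04, 0.033, 0.02, 0.008, 0.0, -0.0, 0.0]
 alpha [0.006, -0.001, -0.003, 0.003, 0.01, 0.015, 0.018, 0.018, 0.014, 0.006, -0.001, -0.003, -0.002, -0.0, 0.0]
vmax 0.18704223939250814
{"x": 0.4, "y": -0.1, "z": 0.0, "rx": -0.0, "ry": -0.8, "rz": -0.0},
{"x": 3.1, "y": -1.0, "z": 0.1, "rx": -0.0, "ry": -1.5, "rz": -0.2},
{"x": 9.2, "y": -3.1, "z": 0.4, "rx": -0.0, "ry": -1.5, "rz": -0.5},
{"x": 19.0, "y": -6.3, "z": 0.9, "rx": -0.0, "ry": -1.5, "rz": -1.1},
{"x": 31.8, "y": -10.5, "z": 1.5, "rx": -0.0, "ry": -1.5, "rz": -1.9},
{"x": 46.8, "y": -15.4, "z": 2.2, "rx": -0.0, "ry": -1.5, "rz": -2.7},
{"x": 62.5, "y": -20.5, "z": 3.0, "rx": -0.1, "ry": -1.5, "rz": -3.6},
{"x": 77.5, "y": -25.4, "z": 3.7, "rx": -0.1, "ry": -1.5, "rz": -4.5},
{"x": 90.4, "y": -29.5, "z": 4.3, "rx": -0.1, "ry": -1.5, "rz": -5.3},
{"x": 100.1, "y": -32.6, "z": 4.7, "rx": -0.1, "ry": -1.5, "rz": -5.8},
{"x": 106.2, "y": -34.6, "z": 5.0, "rx": -0.1, "ry": -1.1, "rz": -6.2},
{"x": 108.9, "y": -35.4, "z": 5.2, "rx": -0.0, "ry": -0.5, "rz": -6.3},
{"x": 109.4, "y": -35.6, "z": 5.2, "rx": 0.0, "ry": 0.0, "rz": -6.4},
{"x": 109.4, "y": -35.6, "z": 5.2, "rx": 0.0, "ry": 0.0, "rz": -6.4},
```

Request:
{"op": "arm_command", "data": {"series": [{"x": 0.4,"y": -0.1,"z": 0,"rx": 0,"ry": -0.7,"rz": 0},{"x": 3.1,"y": -1,"z": 0.1,"rx": 0,"ry": -1.4,"rz": -0.2},{"x": 9.2,"y": -3.1,"z": 0.4,"rx": 0,"ry": -1.4,"rz": -0.5},{"x": 19,"y": -6.3,"z": 0.9,"rx": 0,"ry": -1.4,"rz": -1.1},{"x": 31.8,"y": -10.5,"z": 1.5,"rx": 0,"ry": -1.4,"rz": -1.9},{"x": 46.8,"y": -15.4,"z": 2.2,"rx": 0,"ry": -1.4,"rz": -2.7},{"x": 62.5,"y": -20.5,"z": 3,"rx": 0,"ry": -1.4,"rz": -3.6},{"x": 77.5,"y": -25.4,"z": 3.7,"rx": 0,"ry": -1.4,"rz": -4.5},{"x": 90.4,"y": -29.5,"z": 4.3,"rx": 0,"ry": -1.4,"rz": -5.3},{"x": 100.1,"y": -32.6,"z": 4.7,"rx": 0,"ry": -1.4,"rz": -5.8},{"x": 106.2,"y": -34.6,"z": 5,"rx": 0,"ry": -1.1,"rz": -6.2},{"x": 108.9,"y": -35.4,"z": 5.2,"rx": 0,"ry": -0.5,"rz": -6.3},{"x": 109.4,"y": -35.6,"z": 5.2,"rx": 0,"ry": 0,"rz": -6.4}]}}

```text
time: 14.9
tool_pos: [0.3793, 0.1527, 0.1384]
tool_rot: [3.142, -0.001, 1.635]
contact_force: [0.4, -0.3, -6.2]
opening: 0.0401
grip_force: 60.0
```

```bash
python3 - <<'E'
from h import *
carry(dockp(-.09,.045),dockp(0,.030),N=12,hold=1)
E
```

```text
t 14.90 q -0.001 n 311 res [-0.1 -1.2] f 0.001
t 14.95 q 0.002 n 254 res [ 0.8 -6.9] f 0.001
q now 0.000 dq 0.000 f 0.000
s -0.000 f deg from now: [-0.0, -0.0, -0.0, -0.0, -0.0, -0.0, -0.0, -0.0, -0.0, -0.0, -0.0, 0.0, 0.0]
 q [0.0, 0.0, 0.0, 0.0, 0.0, 0.0, 0.0, 0.0, 0.0, 0.0, -0.0, -0.0, -0.0, -0.0]
 alpha [0.0, 0.0, 0.0, -0.0, -0.0, -0.0, -0.0, -0.0, -0.0, -0.0, -0.0, -0.0, -0.0, -0.0]
vmax 0.13994665963262093
{"x": 0.0, "y": 0.5, "z": 0.1, "rx": -0.0, "ry": -0.0, "rz": 0.0},
{"x": -0.0, "y": 3.2, "z": 0.5, "rx": -0.0, "ry": -0.0, "rz": 0.0},
{"x": -0.0, "y": 9.3, "z": 1.6, "rx": -0.0, "ry": -0.0, "rz": 0.0},
{"x": 0.0, "y": 18.9, "z": 3.1, "rx": -0.0, "ry": -0.0, "rz": 0.0},
{"x": -0.0, "y": 31.2, "z": 5.2, "rx": -0.0, "ry": -0.0, "rz": 0.0},
{"x": 0.0, "y": 45.0, "z": 7.5, "rx": -0.0, "ry": -0.0, "rz": 0.0},
{"x": 0.0, "y": 58.8, "z": 9.8, "rx": -0.0, "ry": -0.0, "rz": 0.0},
{"x": -0.0, "y": 71.1, "z": 11.9, "rx": -0.0, "ry": -0.0, "rz": 0.0},
{"x": 0.0, "y": 80.7, "z": 13.4, "rx": -0.0, "ry": -0.0, "rz": 0.0},
{"x": 0.0, "y": 86.8, "z": 14.5, "rx": 0.0, "ry": -0.0, "rz": 0.0},
{"x": 0.0, "y": 89.5, "z": 14.9, "rx": -0.0, "ry": -0.0, "rz": 0.0},
{"x": 0.0, "y": 90.0, "z": 15.0, "rx": 0.0, "ry": 0.0, "rz": 0.0},
{"x": 0.0, "y": 90.0, "z": 15.0, "rx": 0.0, "ry": 0.0, "rz": 0.0},
```

Request:
{"op": "arm_command", "data": {"series": [{"x": 0,"y": 0.5,"z": 0,"rx": 0,"ry": 0,"rz": 0},{"x": 0,"y": 3.2,"z": 0.5,"rx": 0,"ry": 0,"rz": 0},{"x": 0,"y": 9.3,"z": 1.6,"rx": 0,"ry": 0,"rz": 0},{"x": 0,"y": 18.9,"z": 3.1,"rx": 0,"ry": 0,"rz": 0},{"x": 0,"y": 31.2,"z": 5.2,"rx": 0,"ry": 0,"rz": 0},{"x": 0,"y": 45,"z": 7.5,"rx": 0,"ry": 0,"rz": 0},{"x": 0,"y": 58.8,"z": 9.8,"rx": 0,"ry": 0,"rz": 0},{"x": 0,"y": 71.1,"z": 11.9,"rx": 0,"ry": 0,"rz": 0},{"x": 0,"y": 80.7,"z": 13.4,"rx": 0,"ry": 0,"rz": 0},{"x": 0,"y": 86.8,"z": 14.5,"rx": 0,"ry": 0,"rz": 0},{"x": 0,"y": 90,"z": 15,"rx": 0,"ry": 0,"rz": 0},{"x": 0,"y": 90,"z": 15,"rx": 0,"ry": 0,"rz": 0}]}}

```text
time: 16.2
tool_pos: [0.4692, 0.1582, 0.1232]
tool_rot: [-3.141, 0.0, 1.635]
contact_force: [-0.6, 0.8, -6.5]
opening: 0.0394
grip_force: 60.0
```

```bash
python3 - <<'E'
from h import *
carry(dockp(0,.030),dockp(0,.009),N=9,hold=1)
p=read_camera("scene"); cv2.imwrite("pics/s2.png",cv2.resize(p["pixels"][130:350,340:560],None,fx=2.7,fy=2.7))
print(pt(p,"prongs"),pt(p,"mast_ring"),pt(p,"dock_seat"),observe()["time"])
E
```

```text
t 16.20 q 0.013 n 274 res [-0.1 -2.1] f -0.000
t 16.25 q 0.019 n 294 res [ 0.7 -6.4] f -0.000
q now 0.017 dq 0.021 f 0.000
s -0.025 f deg from now: [-0.7, -1.4, -1.4, -1.4, -1.4, -1.4, -1.0, -0.4, 0.0, 0.0]
 q [0.023, 0.026, 0.021, 0.018, 0.014, 0.011, 0.005, -0.0, -0.002, -0.001, -0.0]
 alpha [0.014, 0.004, -0.004, -0.007, -0.011, -0.014, -0.015, -0.011, -0.004, -0.001, -0.0]
vmax 0.043391251333638185
{"x": 0.0, "y": 0.0, "z": 0.2, "rx": -0.0, "ry": -0.7, "rz": -0.0},
{"x": 0.0, "y": 0.0, "z": 1.6, "rx": 0.0, "ry": -1.4, "rz": 0.0},
{"x": 0.0, "y": 0.0, "z": 4.4, "rx": 0.0, "ry": -1.4, "rz": 0.0},
{"x": 0.0, "y": 0.0, "z": 8.3, "rx": 0.0, "ry": -1.4, "rz": 0.0},
{"x": 0.0, "y": 0.0, "z": 12.7, "rx": 0.0, "ry": -1.4, "rz": 0.0},
{"x": 0.0, "y": 0.0, "z": 16.6, "rx": 0.0, "ry": -1.4, "rz": 0.0},
{"x": 0.0, "y": 0.0, "z": 19.4, "rx": -0.0, "ry": -1.0, "rz": 0.0},
{"x": 0.0, "y": 0.0, "z": 20.8, "rx": -0.0, "ry": -0.4, "rz": 0.0},
{"x": 0.0, "y": 0.0, "z": 21.0, "rx": 0.0, "ry": 0.0, "rz": 0.0},
{"x": 0.0, "y": 0.0, "z": 21.0, "rx": 0.0, "ry": 0.0, "rz": 0.0},
[([0.589, 0.1675, 0.1947], 0.7)] [([0.6122, 0.1631, 0.2152], 0.94)] [([0.6081, 0.1678, 0.0102], 0.64)] 16.5
```

View pics/s2.png

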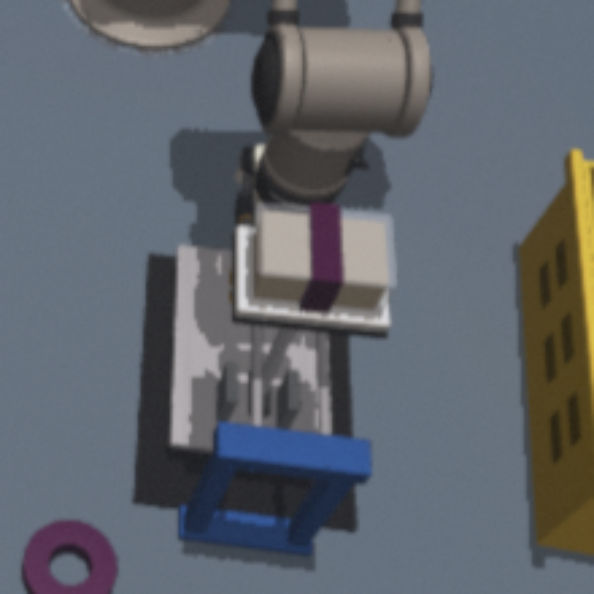

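The crop shows the foot over the pad, in line with the dock. The mast at about (275,350) passes between the prongs at about (258,350) and (325,350), and the cake box is above them. I lower the foot.

Request:
{"op": "arm_command", "data": {"series": [{"x": 0,"y": 0,"z": 0.2,"rx": 0,"ry": -1,"rz": 0},{"x": 0,"y": 0,"z": 1.6,"rx": 0,"ry": -2.2,"rz": 0},{"x": 0,"y": 0,"z": 4.4,"rx": 0,"ry": -2.2,"rz": 0},{"x": 0,"y": 0,"z": 8.3,"rx": 0,"ry": -2.2,"rz": 0},{"x": 0,"y": 0,"z": 12.7,"rx": 0,"ry": -2.2,"rz": 0},{"x": 0,"y": 0,"z": 16,"rx": 0,"ry": -2,"rz": 0},{"x": 0,"y": 0,"z": 18.5,"rx": 0,"ry": -1.2,"rz": 0},{"x": 0,"y": 0,"z": 20,"rx": 0,"ry": -0.5,"rz": 0},{"x": 0,"y": 0,"z": 21,"rx": 0,"ry": 0,"rz": 0},{"x": 0,"y": 0,"z": 21,"rx": 0,"ry": 0,"rz": 0}]}}

```text
time: 17.5
tool_pos: [0.4692, 0.1579, 0.1023]
tool_rot: [-3.142, -0.0, 1.634]
contact_force: [-0.0, -0.2, -6.2]
opening: 0.0395
grip_force: 60.0
```

Request:
{"op": "arm_command", "data": {"series": [{"x": 0,"y": 0,"z": 1,"rx": 0,"ry": 0,"rz": 0},{"x": 0,"y": 0,"z": 2,"rx": 0,"ry": 0,"rz": 0},{"x": 0,"y": 0,"z": 3,"rx": 0,"ry": 0,"rz": 0},{"x": 0,"y": 0,"z": 3,"rx": 0,"ry": 0,"rz": 0}]}}

```text
time: 17.9
tool_pos: [0.4692, 0.1583, 0.0996]
tool_rot: [3.141, 0.0, 1.635]
contact_force: [-1.3, -0.2, -4.2]
opening: 0.0395
grip_force: 60.0
```

Request:
{"op": "arm_command", "data": {"series": [{"x": 0,"y": 0,"z": 0.5,"rx": 0,"ry": 0,"rz": 0},{"x": 0,"y": 0,"z": 1,"rx": 0,"ry": 0,"rz": 0},{"x": 0,"y": 0,"z": 1,"rx": 0,"ry": 0,"rz": 0}]}}

```text
time: 18.2
tool_pos: [0.4692, 0.1583, 0.0994]
tool_rot: [3.141, 0.0, 1.635]
contact_force: [-4.5, -0.3, 6.5]
opening: 0.0395
grip_force: 60.0
```

Request:
{"op": "arm_command", "data": {"series": [{"x": 0,"y": 0,"z": 0.5,"rx": 0,"ry": 0,"rz": 0},{"x": 0,"y": 0,"z": 0.3,"rx": 0,"ry": 0,"rz": 0},{"x": 0,"y": 0,"z": 0,"rx": 0,"ry": 0,"rz": 0},{"x": 0,"y": 0,"z": 0,"rx": 0,"ry": 0,"rz": 0},{"x": 0,"y": 0,"z": 0,"rx": 0,"ry": 0,"rz": 0}], "hand": 75}}

```text
time: 18.7
tool_pos: [0.4693, 0.1583, 0.0984]
tool_rot: [3.141, 0.0, 1.635]
contact_force: [-1.1, 0.4, -0.1]
opening: 0.0731
grip_force: 0.0
```

Request:
{"op": "arm_command", "data": {"series": [{"x": 0,"y": -5,"z": -10,"rx": 0,"ry": 0,"rz": 0},{"x": 0,"y": -8,"z": -30,"rx": 0,"ry": 0,"rz": 0},{"x": 0,"y": -8,"z": -50,"rx": 0,"ry": 0,"rz": 0},{"x": 0,"y": -8,"z": -52,"rx": 0,"ry": 0,"rz": 0},{"x": 0,"y": -30,"z": -55,"rx": 0,"ry": 0,"rz": 0},{"x": 0,"y": -60,"z": -60,"rx": 0,"ry": 0,"rz": 0},{"x": 0,"y": -75,"z": -80,"rx": 0,"ry": 0,"rz": 0},{"x": 0,"y": -75,"z": -110,"rx": 0,"ry": 0,"rz": 0},{"x": 0,"y": -75,"z": -110,"rx": 0,"ry": 0,"rz": 0},{"x": 0,"y": -75,"z": -110,"rx": 0,"ry": 0,"rz": 0},{"x": 0,"y": -75,"z": -110,"rx": 0,"ry": 0,"rz": 0}]}}

```text
time: 19.8
tool_pos: [0.3938, 0.1533, 0.2075]
tool_rot: [-3.14, 0.0, 1.635]
contact_force: [-0.8, 0.7, 0.1]
opening: 0.0751
grip_force: 0.0
```

```bash
python3 - <<'E'
from h import *
S=Tm(np.r_[SEAT,.006],[0,0,DY])
for c,e in (("top",-1),("scene",1)):
    p=read_camera(c); print(c,q_est(p,S,e,0.),{n:pt(p,n)[:1] for n in ["stand","grip","pivot","mast_ring","mast_top"]})
    H=hsv(p); m=comp((abs(H[...,0]-27)<6)&(H[...,1]>120)&(H[...,2]>90),proj(p,[0.47,.158,.068])[0]); print(rect(p,m,.068),m.sum())
cv2.imwrite("pics/s3.png",cv2.resize(p["pixels"][130:350,340:560],None,fx=2.7,fy=2.7)); print(observe()["time"])
E
```

```text
top (np.float64(-0.04204675917388734), np.int64(241), array([-0.1, -1.6])) {'stand': [([0.6061, 0.1639, 0.0048], 0.6)], 'grip': [([0.4695, 0.1616, 0.0503], 0.64)], 'pivot': [([0.6081, 0.1672, 0.0533], 0.93)], 'mast_ring': [([0.6102, 0.177, 0.1862], 0.82)], 'mast_top': [([0.6073, 0.177, 0.254], 0.84)]}
((468.9806213378906, 145.9094696044922), (36.77818298339844, 27.358854293823242), 3.1519997119903564) 98
scene (np.float64(-0.05183559216747624), np.int64(269), array([ 1. , -6.1])) {'stand': [], 'grip': [([0.4708, 0.1622, 0.0487], 0.63)], 'pivot': [([0.6069, 0.1678, 0.0492], 0.84)], 'mast_ring': [([0.6087, 0.1745, 0.1918], 0.81)], 'mast_top': [([0.6058, 0.1821, 0.2571], 0.92)]}
((336.5743713378906, 555.4208984375), (16.100215911865234, 41.4945068359375), 75.59056854248047) 25
20.4
```

View pics/s3.png

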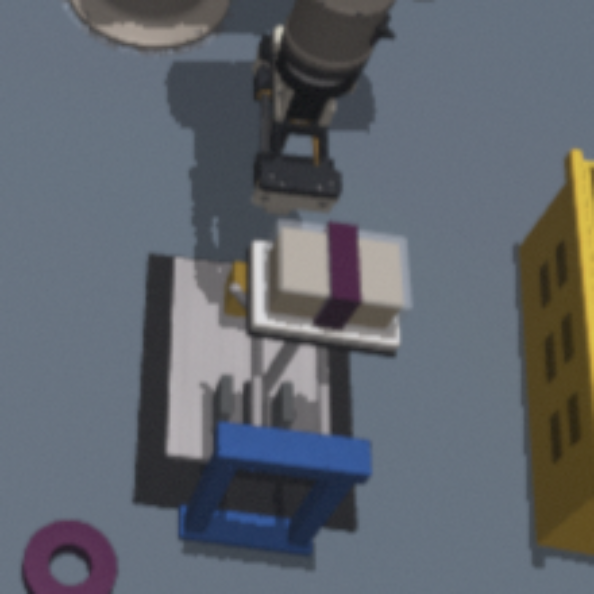

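The foot is flat on the pad, in line with the dock, and the gripper is clear. The mast is drifting slowly onto a prong, so I wait for it to settle.

Request:
{"op": "arm_command", "data": {"series": [{"x": 0,"y": -75,"z": 0,"rx": 0,"ry": 0,"rz": 0},{"x": 0,"y": 0,"z": -30,"rx": 0,"ry": 0,"rz": 0},{"x": 0,"y": 0,"z": -30,"rx": 0,"ry": 0,"rz": 0},{"x": 0,"y": 0,"z": -30,"rx": 0,"ry": 0,"rz": 0},{"x": 0,"y": 0,"z": -30,"rx": 0,"ry": 0,"rz": 0},{"x": 0,"y": 0,"z": -30,"rx": 0,"ry": 0,"rz": 0},{"x": 0,"y": 0,"z": -30,"rx": 0,"ry": 0,"rz": 0},{"x": 0,"y": 0,"z": -30,"rx": 0,"ry": 0,"rz": 0},{"x": 0,"y": 0,"z": -30,"rx": 0,"ry": 0,"rz": 0},{"x": 0,"y": 0,"z": -30,"rx": 0,"ry": 0,"rz": 0},{"x": 0,"y": 0,"z": -30,"rx": 0,"ry": 0,"rz": 0},{"x": 0,"y": 0,"z": -30,"rx": 0,"ry": 0,"rz": 0},{"x": 0,"y": 0,"z": -30,"rx": 0,"ry": 0,"rz": 0},{"x": 0,"y": 0,"z": -30,"rx": 0,"ry": 0,"rz": 0},{"x": 0,"y": 0,"z": -30,"rx": 0,"ry": 0,"rz": 0},{"x": 0,"y": 0,"z": -30,"rx": 0,"ry": 0,"rz": 0},{"x": 0,"y": 0,"z": -30,"rx": 0,"ry": 0,"rz": 0},{"x": 0,"y": 0,"z": -30,"rx": 0,"ry": 0,"rz": 0},{"x": 0,"y": 0,"z": -30,"rx": 0,"ry": 0,"rz": 0},{"x": 0,"y": 0,"z": -30,"rx": 0,"ry": 0,"rz": 0}]}}

```text
time: 22.4
tool_pos: [0.3943, 0.1535, 0.2384]
tool_rot: [3.142, 0.0, 1.635]
contact_force: [0.2, -0.7, -0.6]
opening: 0.075
grip_force: 0.0
```

```bash
python3 - <<'E'
from h import *
S=Tm(np.r_[SEAT,.006],[0,0,DY])
for i in range(2):
  for c,e in (("top",-1),("scene",1)):
    p=read_camera(c); print(c,observe()["time"],q_est(p,S,e,-.1),{n:pt(p,n)[:1] for n in ["stand","pivot","mast_ring"]})
E
```

```text
top 22.45 (np.float64(-0.13247540373239686), np.int64(231), array([-0.1, -1.7])) {'stand': [([0.6096, 0.1643, 0.0042], 0.63)], 'pivot': [([0.6071, 0.1659, 0.0546], 0.68)], 'mast_ring': [([0.6117, 0.184, 0.1873], 0.72)]}
scene 22.65 (np.float64(-0.12378282618000713), np.int64(259), array([ 1.3, -6.2])) {'stand': [([0.6076, 0.1859, 0.1887], 0.66)], 'pivot': [([0.6096, 0.1663, 0.0499], 0.83)], 'mast_ring': [([0.6084, 0.1857, 0.1879], 0.82)]}
top 22.85 (np.float64(-0.13240381288462727), np.int64(231), array([-0.1, -1.5])) {'stand': [([0.6034, 0.166, 0.0023], 0.97)], 'pivot': [([0.6082, 0.1706, 0.053], 0.61)], 'mast_ring': [([0.6117, 0.1862, 0.188], 0.95)]}
scene 23.05 (np.float64(-0.12364124825703825), np.int64(259), array([ 1.3, -6.3])) {'stand': [([0.6029, 0.1649, 0.0076], 0.86)], 'pivot': [([0.6097, 0.1688, 0.0507], 0.88)], 'mast_ring': [([0.6078, 0.1852, 0.1888], 0.64)]}
```

The mast now rests on a prong at about 0.13 rad from vertical and is no longer moving, so I hand in.

```bash
python3 -c "
from cell import *
print(hand_in())"
```

```text
the job is handed in; nothing more can be done
None
```

I handed the job in at about 23 s: the stand was balanced for over 5 s, carried upright to the dock and released flat on the pad, its mast at rest on a prong about 0.13 rad from vertical; no verdict came back.

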